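# Hand-test the wafer stage's roller-lever limit switch

## Task

Hand-test the roller-lever limit switch of the wafer stage: with the thumb post, ease the carriage away from that switch to the far end of its travel, push the roller arm away from the carriage until the switch clicks, without forcing it on to its stop, and let it spring back. Then ease the carriage fully home again, against its stop beside the roller switch. Do not touch the wafer or the plain-rod switch at the other end, and leave the lens parts on the stage where they are.

Things in the scene. Friction and masses are not known exactly. Their poses are not given: they have to be found in the camera images.
- stage: Fixed aluminium stage plate, 220 x 420 x 16 mm, lying on the bench; two rails run along its y axis. Origin on the bench under the rails' centre line; z up; the plate spans x -110..110 and y -195..225 mm. At y = +172 stands the roller-lever switch, at y = -165 the plain-rod switch (a thin 6 mm rod instead of a roller): both grey housings 36 x 38 mm (x -15..21), tops 90 mm above the bench. All offsets here are in this frame.
- carriage (a joint): Travel of the aluminium carriage (110 x 100 mm, 30 to 58 mm above the bench) along the stage's -y, in m: 0 = home against the stop beside the roller switch (carriage centre at y = +94 mm, its end face 19 mm from the roller's surface), 0.12 = far end, which counts from 0.105 on. It slides stiffly (2 N friction plus 8 N per m/s), stays where it is left, and must never go faster than 0.4 m/s. Fully home means below 0.006.
- thumb_post (a point): Centre of the top face of the carriage's thumb post: upright steel pin 16 mm in diameter, 110 mm above the bench at the top, free from 58 mm up, standing at x = -85 mm on a lug (x -102..-52 mm, 30 mm along y) at the carriage's side that faces -x, 20 mm off the carriage's centre towards -y. It moves with the carriage.
- wafer (a point): Dark disc 100 mm in diameter, 2 mm thick, fixed on a black chuck at the centre of the carriage; this point is the centre of its top face, 68 mm above the bench. Its edge is 35 mm from the post's axis. Must not be touched.
- roller_arm (a joint): Angle of the roller-lever switch's arm, rad: 0 = upright (rest, sprung), growing as the roller tips towards the stage's +y, away from the carriage. Clicks at 0.50 (29 degrees; roller moved 23 mm sideways), its stop is at 1.1; beyond 0.85 (roller moved 36 mm) it counts as forced. The spring needs about 2 N at the roller to start, 4 N at the click, and returns the arm by itself. A click reached while the carriage is not at the far end does not count.
- roller (a point): Centre of the black roller (18 mm in diameter, 11 mm wide along x) at the end of the arm: 48 mm above the arm's pivot, which lies at x = -26, y = +172 mm, 72 mm above the bench. At rest the roller's centre is at x = -34.5, y = +172 mm, 120 mm above the bench; the space around it above the housing (90 mm) is free.
- rod_arm (a joint): Angle of the plain-rod switch's arm, rad, 0 = upright; its rod tip stands 137 mm above the bench at x = -29, y = -165 mm. Leave it alone (must stay below 0.25).
- objective: Loose dark steel microscope objective, 31 mm in diameter, 42 mm tall, standing on the stage plate on the side away from the post (about x = +84, y between 0 and +110 mm). Origin under its centre. Leave it in place (within 15 mm).
- dust_cap: Loose black disc cap, 34 mm in diameter, 14 mm high, lying on the stage plate near the roller switch (about x = -85, y = +195 mm). Origin under its centre. Leave it in place (within 15 mm).
- eyepiece: Loose black eyepiece, 36 mm in diameter, 48 mm tall, standing on the stage plate near the rod switch (about x = -85, y = -150 mm). Origin under its centre. Leave it in place (within 15 mm).

How it is judged:
By the outcome, as a careful person would: the job done as asked, in the order asked, and still so for the second after the job is handed in, with the robot touching nothing.
It also fails if it takes over 58 s, if anything falls off the work surface, if the arm or the gripper's body presses on something with over 40 N, if the wrist force passes 120 N, or if a joint passes its speed limit or range.

## Robot

A 6-joint arm with a two-finger parallel gripper is mounted at the origin on the work surface. World frame = base frame: x ahead of the robot, y to its left, z up, the work surface at z = 0. Lengths are in mm, angles in rad, forces in N, time in s.
With the tool pointing down it reaches from about 350 to 975 mm from the base axis. Payload 7.1 kg.
Tool frame: the origin (TCP) lies on the front face of the gripper's body, between the roots of the fingers; the fingertips stand 80 mm ahead of it and the grasp point (between the pads) lies 61 mm ahead of it (env.tips_ahead is the distance from the TCP to the fingertips, in mm); z points along the fingers, y is the direction in which the jaws open and shut (so a half turn about z gives the same grasp; the last joint's range is limited). The gripper opens to 88 mm and grips with 3 to 60 N. Pads are 20 mm wide; open, the fingers measure 115 mm over their backs; the gripper's body (75 mm by 178 mm) begins 61 mm behind the grasp point.
Start: joints at [1.139, 0.423, 1.63, -0, 1.089, -0.019], TCP at [250.703, 572.498, 302.675] pointing down, gripper open.
Joint ranges: [-3, 3], [-0.9, 2.11], [0.09, 2.58], [-1.31, 4.45], [0.11, 2.69], [-2.54, 2.54]. Speed limits (rad/s): [2.39, 2.39, 3.01, 3.14, 3.14, 3.14].

## Interface

Orientations are given as a unit quaternion [x, y, z, w].
In Python, from station import env, set_gripper, viewer, workorder gives the robot as it stands. Calls block until the motion is done:
- env.reach(position, orientation): joint-space move of the TCP to a pose.
- env.move_l(position, rot=None, rate=150, f_stop=None): straight line of the TCP; rot=None keeps the orientation; rate is the mean speed in mm/s. With f_stop (N) it stops when the force on the tool has changed by that much, and returns True; else False.
- env.move_joints(angles): joint-space move.
- set_gripper(opening): finger opening in mm; the grip force is fixed at half the most; returns when the fingers have stopped.
- env.hold(seconds).
- env.ik(position, orientation): joint angles nearest the present ones, or None.
- env.read_state(): the state.
- viewer.camera(name): name is "scene" or "top" or "wrist"; returns the picture (480x640x3 uint8, blue, green, red); there is no depth.
- viewer.camera_params(name): a dict with "fx", "fy", "cx", "cy" (pixels), "pose" (4x4, takes a point from camera to world coordinates); the wrist camera has in their place "tool_from_camera" (4x4, takes a point from camera to tool coordinates, whose origin is the TCP and whose axes are the flange's). Camera axes: x right, y up, looking along -z (the intrinsics and any distortion apply to the point x, -y, -z); pixel columns grow to the right and rows downward; lengths in mm; the calibration is good to about 2 mm. A picture is of the moment at which its call begins: read the wrist's pose just before it. camera_params takes no time and is no camera call.
A pose or a line that the arm cannot do raises env.IKError and nothing moves.
- workorder.sign_off(): hands the job in, once; it reports no verdict.
The state is a dict: "time_s": time; "qpos": joint angles; "dq": joint speeds; "tau": joint torques, N m; "tool_pos": TCP position; "orientation": TCP orientation; "force": force on the tool from outside, world axes, zero at the start; "wrist_torque": the same for the moment, N m; "width": finger opening in mm.
Only numpy, scipy, OpenCV 4.12 (cv2) and the standard library are available. Lean on these libraries where they do the work, as an engineer would, in place of code of your own. Each camera call takes 0.05 s, during which the arm holds its last target.

## Working session

There is one attempt and no reset: what is moved stays moved. The work goes in short steps, each a Python script; the robot and the scene stay as the last script left them, time stands still between calls to the robot, and variables do not carry over. Pictures are saved under pics/ and viewed, and the job is handed in when it is done.

```bash
ls; mkdir -p pics
python3 - <<'E'
from station import env, set_gripper, viewer, workorder
import cv2,numpy as np
s=env.read_state();print(s)
for n in ["scene","top","wrist"]:
    cv2.imwrite(f"pics/{n}0.png",viewer.camera(n)); print(n,viewer.camera_params(n))
E
```

```text
pics
{'time_s': 0.0, 'qpos': array([ 1.13900312e+00,  4.23854105e-01,  1.63070147e+00, -1.33778049e-05,
        1.08859926e+00, -1.89827361e-02]), 'dq': array([-0.0004884 , -0.00025943,  0.0006108 , -0.00123263,  0.00029736,
        0.00216211]), 'tau': array([-1.57892737e-04, -5.44626939e+01, -2.73662639e+01,  6.44410145e-02,
        2.29004648e-02, -1.07688616e-04]), 'tool_pos': array([250.52459604, 572.10958411, 301.88881821]), 'orientation': array([ 2.04939665e-01,  9.78774297e-01, -7.62658010e-04, -1.68787537e-04]), 'force': array([ 0.98964089, -0.00519254, -0.13245631]), 'wrist_torque': array([-0.03912896,  0.01628251,  0.0371573 ]), 'width': 87.7505837999448}
scene {'fx': 493.8805222275053, 'fy': 493.8805222275053, 'cx': 317.1929884045769, 'cy': 242.5669231444146, 'pose': array([[-7.08824359e-01, -5.85972871e-01,  3.92687946e-01,
         8.63392979e+02],
       [ 7.05378030e-01, -5.91302716e-01,  3.90900156e-01,
         2.40340276e+02],
       [ 3.14056231e-03,  5.54073003e-01,  8.32462158e-01,
         6.51637684e+02],
       [ 0.00000000e+00,  0.00000000e+00,  0.00000000e+
[... 257 characters left out ...]
 2.90484578e-02, -1.33373425e-02,
        -3.46411268e+01],
       [-6.65230224e-03,  2.19086099e-01,  9.75682852e-01,
         1.04597780e+03],
       [ 0.00000000e+00,  0.00000000e+00,  0.00000000e+00,
         1.00000000e+00]])}
wrist {'fx': 427.8552726638085, 'fy': 427.8552726638085, 'cx': 322.03877629568393, 'cy': 235.855498258308, 'tool_from_camera': array([[ 7.00742172e-05,  9.70174273e-01,  2.42408489e-01,
         6.50741746e+01],
       [ 9.99999966e-01, -1.28799079e-04,  2.26408482e-04,
         1.24314481e+00],
       [ 2.50877674e-04,  2.42408465e-01, -9.70174249e-01,
        -8.24372963e+01],
       [ 0.00000000e+00,  0.00000000e+00,  0.00000000e+00,
         1.00000000e+00]])}
```

View pics/top0.png

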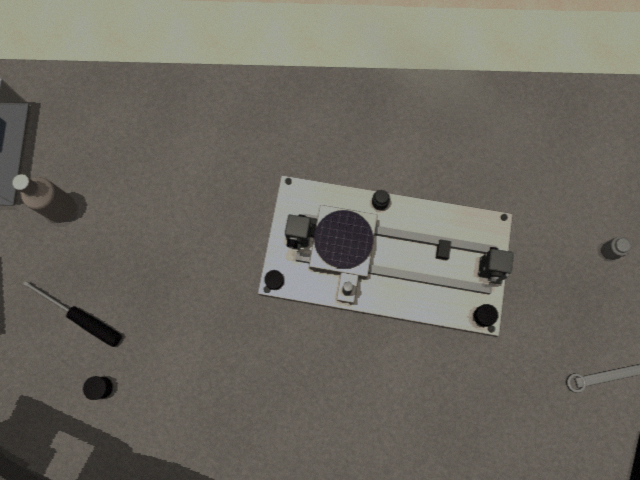

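View pics/scene0.png

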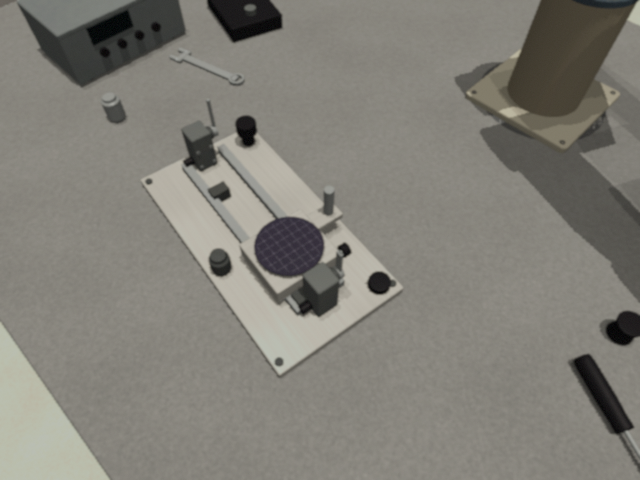

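The top view shows the plate with corners at about (282,177), (512,213), (499,335) and (259,295). The carriage sits near the roller switch on the left, with the post at about (348,289). In the scene view the post top is near (329,189). Next I'll measure these.

```bash
cat > h.py <<'E'
import numpy as np,cv2
from station import env,set_gripper,viewer,workorder
def ray(n,px):
    p=viewer.camera_params(n);T=np.array(p['pose']);px=np.atleast_2d(px).astype(float)
    d=np.c_[(px[:,0]-p['cx'])/p['fx'],-(px[:,1]-p['cy'])/p['fy'],-np.ones(len(px))]@T[:3,:3].T
    return T[:3,3],d
def plane(n,px,z):
    o,d=ray(n,px);return o+d*((z-o[2])/d[:,2])[:,None]
E
python3 - <<'E'
from h import *
for n,seedbox in (("top",(230,150,540,360)),("scene",(120,110,420,390))):
    im=cv2.imread(f"pics/{n}0.png");g=cv2.cvtColor(im,cv2.COLOR_BGR2GRAY)
    x0,y0,x1,y1=seedbox
    m=np.zeros_like(g);m[y0:y1,x0:x1]=(g[y0:y1,x0:x1]>150)*255
    m=cv2.morphologyEx(m,cv2.MORPH_CLOSE,np.ones((9,9)))
    c=max(cv2.findContours(m,cv2.RETR_EXTERNAL,cv2.CHAIN_APPROX_NONE)[0],key=cv2.contourArea)
    c=cv2.convexHull(c)[:,0]
    w=plane(n,c,16)[:,:2].astype(np.float32)
    r=cv2.minAreaRect(w);print(n,r,cv2.boxPoints(r).round(1).tolist())
    crop=im[y0:y1,x0:x1];cv2.imwrite(f"pics/{n}crop.png",cv2.resize(crop,None,fx=2,fy=2,interpolation=cv2.INTER_CUBIC))
    # wafer: purple-ish dark
    hsv=cv2.cvtColor(im,cv2.COLOR_BGR2HSV)
    b=im.astype(int);w2=((b[...,0]-b[...,1]>8)&(g<110)).astype(np.uint8)*255
    mm=np.zeros_like(w2);mm[y0:y1,x0:x1]=w2[y0:y1,x0:x1];mm=cv2.morphologyEx(mm,cv2.MORPH_CLOSE,np.ones((7,7)))
    c=max(cv2.findContours(mm,cv2.RETR_EXTERNAL,cv2.CHAIN_APPROX_NONE)[0],key=cv2.contourArea)[:,0]
    w=plane(n,c,68)[:,:2].astype(np.float32);print("wafer",cv2.fitEllipse(w))
E
```

```text
top ((607.210693359375, -136.98348999023438), (415.9388427734375, 216.88290405273438), 81.77303314208984) [[470.1000061035156, -327.29998779296875], [684.7999877929688, -358.29998779296875], [744.2999877929688, 53.29999923706055], [529.5999755859375, 84.4000015258789]]
wafer ((618.6312866210938, -59.962154388427734), (90.14588165283203, 93.23025512695312), 93.73388671875)
scene ((601.575927734375, -136.73623657226562), (419.5477294921875, 230.32456970214844), 81.66866302490234) [[457.20001220703125, -327.6000061035156], [685.0999755859375, -361.0], [745.9000244140625, 54.099998474121094], [518.0, 87.5]]
wafer ((619.44873046875, -59.236209869384766), (93.37652587890625, 94.3367691040039), 121.11710357666016)
```

View pics/topcrop.png

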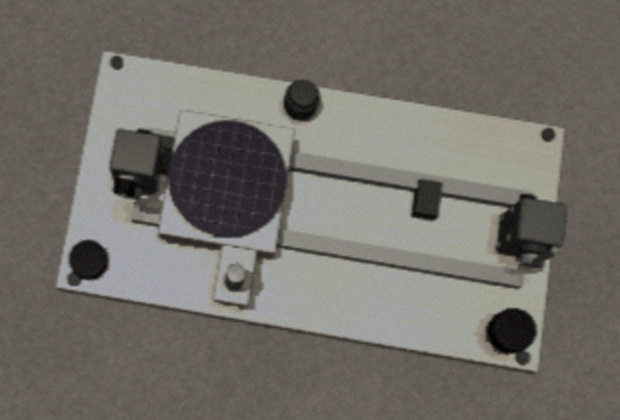

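View pics/scenecrop.png

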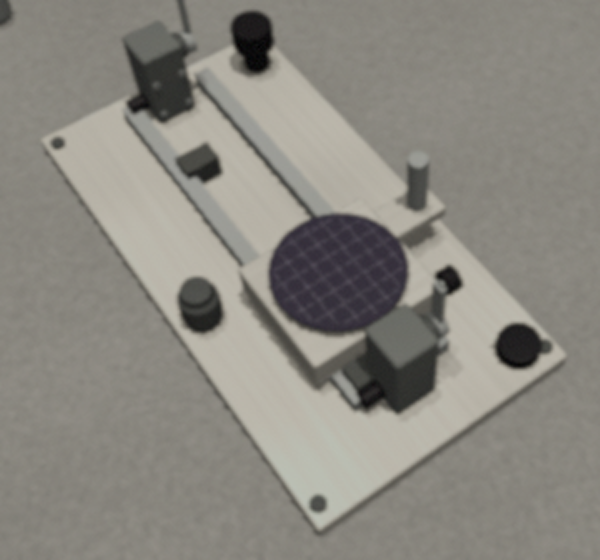

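The enlarged crops show the post, both switches and the three loose parts clearly. In the scene view the roller is at about (344,249). I'll check the post and roller against the stage frame fitted from the plate.

```bash
cat >> h.py <<'E'
yaw=np.radians(81.75-90)
Rs=np.array([[np.cos(yaw),-np.sin(yaw)],[np.sin(yaw),np.cos(yaw)]])
O=np.array([607.2,-137.0])-Rs@[0,15]
def S(x,y): return O+Rs@[x,y]
def toS(p): return Rs.T@(np.asarray(p)[:2]-O)
def proj(n,P):
    p=viewer.camera_params(n);T=np.array(p['pose']);q=T[:3,:3].T@(np.array(P)-T[:3,3])
    return np.array([p['cx']+p['fx']*q[0]/-q[2],p['cy']-p['fy']*q[1]/-q[2]]).round(1)
def tri(a,b):
    o1,d1=ray("top",a);o2,d2=ray("scene",b);d1=d1[0];d2=d2[0]
    A=np.c_[d1,-d2];t=np.linalg.lstsq(A,o2-o1,rcond=None)[0]
    p,q=o1+t[0]*d1,o2+t[1]*d2;return (p+q)/2,np.linalg.norm(p-q)
E
python3 - <<'E'
from h import *
print(O,tri((347.5,285),(329,189.5)),S(-85,74))
for n,px in (("top",(347.5,285)),("scene",(329,189.5))): print(n,"post",toS(plane(n,px,110)[0]))
print("wafer",toS((618.6,-60)),toS((619.4,-59.2)))
for nm,(x,y,z) in dict(post=(-85,74,110),roller=(-34.5,172,120),rodtip=(-29,-165,137),hous=(3,172,90)).items():
    print(nm,[proj(n,[*S(x,y),z]) for n in("top","scene")])
print("roller scene @120",toS(plane("scene",(344,249.5),120)[0]))
E
```

```text
[ 605.04761067 -151.8447708 ] (array([532.68847188, -66.56185438, 110.39873016]), np.float64(1.0536386392722197)) [531.54569682 -66.41369531]
top post [-83.41799699  73.62902152]
scene post [-84.38125098  74.18151755]
wafer [ 0.23309392 92.83897268] [ 0.91002093 93.74548788]
post [array([347.1, 285.9]), array([329.3, 189.2])]
roller [array([291.6, 243.3]), array([344.6, 249.8])]
rodtip [array([507.4, 274.4]), array([207.4,  98.8])]
hous [array([296.8, 225.5]), array([320.9, 276.6])]
roller scene @120 [-34.22192521 171.14747045]
```

Everything agrees to about 1 mm: the triangulated post height is 110.4 mm, the carriage is at home, and the roller is where expected. I'll lower the open fingers around the post, close them into a loose cage and ease the carriage to the far end.

```bash
cat >> h.py <<'E'
a=-yaw/2
Q=[np.sin(a),np.cos(a),0,0]
def P(x,y,tipz): return [*S(x,y),tipz+env.tips_ahead]
def st():
    s=env.read_state();t=s['tool_pos'];print("t",round(s['time_s'],2),"S",toS(t).round(1),"tipz",round(t[2]-env.tips_ahead,1),"F",np.r_[Rs.T@s['force'][:2],s['force'][2]].round(1),"w",round(s['width'],1))
E
python3 - <<'E'
from h import *
print(env.tips_ahead)
env.reach(P(-85,74,160),Q);st()
set_gripper(60)
print(env.move_l(P(-85,74,82),rate=80,f_stop=15));st()
set_gripper(22);st()
cv2.imwrite("pics/cage_s.png",viewer.camera("scene"));cv2.imwrite("pics/cage_w.png",viewer.camera("wrist"))
E
```

```text
80.0
t 2.63 S [-84.9  74.6] tipz 160.1 F [-0.2  0.2  0.7] w 87.8
False
t 4.38 S [-84.6  74. ] tipz 82.4 F [-0.1 -0.3  0.5] w 60.0
t 5.14 S [-85.  74.] tipz 82.0 F [-0.5 -0.6  0.5] w 22.2
```

View pics/cage_s.png

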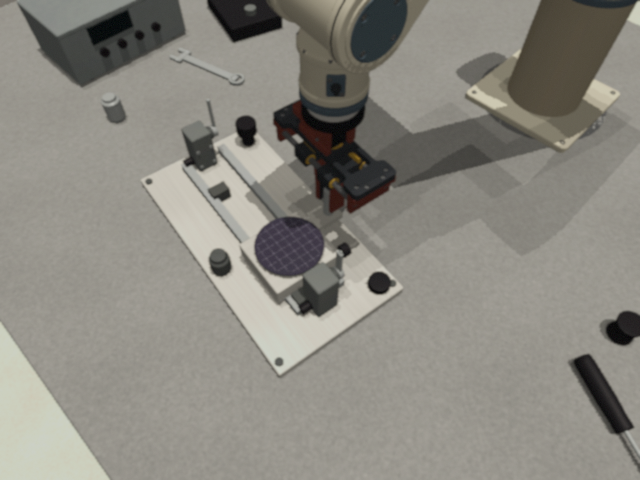

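View pics/cage_w.png

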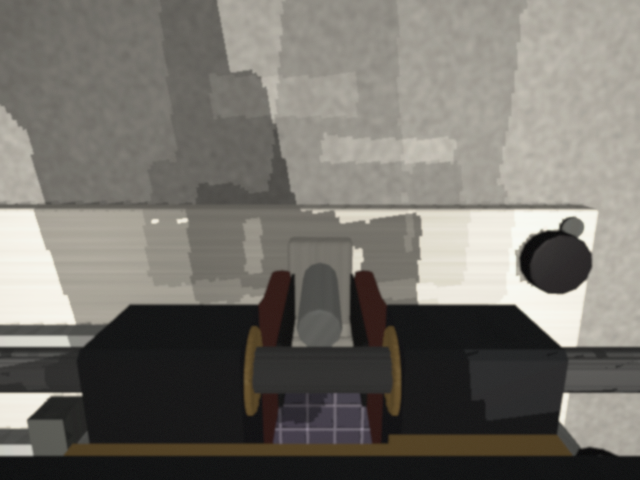

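The wrist view shows the post at (320,300), caged between the fingers with gaps on both sides. Now the slow move to the far end.

Run:
```python
from h import *
print(env.move_l(P(-85,-47,82),rate=45,f_stop=15));st()
cv2.imwrite("pics/far_s.png",viewer.camera("scene"));im=viewer.camera("top");cv2.imwrite("pics/far_t.png",im)
# centre the cage on the post, open, lift
x,y=toS(env.read_state()['tool_pos'])
env.move_l(P(-85,y+2.8,82),rate=20);st()
set_gripper(50);env.move_l(P(-85,y+2.8,165),rate=120);st()
```

```text
False
t 8.08 S [-85. -47.] tipz 82.0 F [-1.   0.5  0.6] w 21.9
t 8.47 S [-84.9 -44.1] tipz 82.0 F [-0.6  0.4  0.6] w 22.1
t 9.95 S [-85.4 -44. ] tipz 164.5 F [ 0.5 -0.5 -0.1] w 50.0
```

View pics/far_s.png

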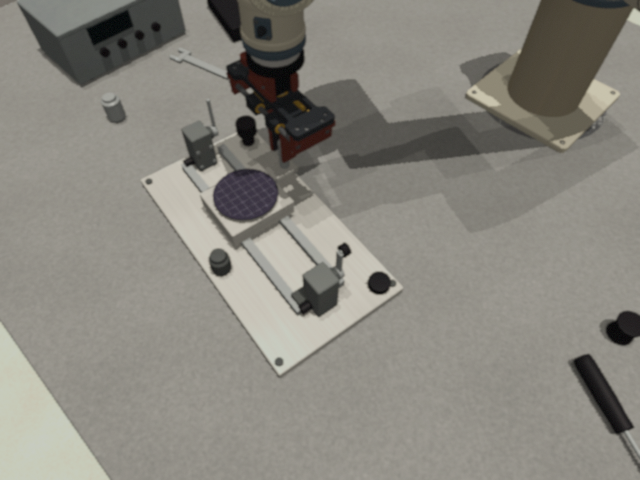

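The carriage moved about 120 mm, leaving the wafer at about (246,195) in the scene view. I'll measure it, then go to the roller with the fingers shut.

Run:
```python
from h import *
im=viewer.camera("scene").astype(int);g=im.mean(2)
m=((im[...,0]-im[...,1]>8)&(g<110)).astype(np.uint8)*255;m[:110]=0;m[:,:120]=0;m[:,420:]=0;m[390:]=0
m=cv2.morphologyEx(m,cv2.MORPH_CLOSE,np.ones((7,7)))
c=max(cv2.findContours(m,cv2.RETR_EXTERNAL,cv2.CHAIN_APPROX_NONE)[0],key=cv2.contourArea)[:,0]
e=cv2.fitEllipse(plane("scene",c,68)[:,:2].astype(np.float32));print("wafer S",toS(e[0]),e[1])
set_gripper(0)
env.reach(P(-34.5,132,180),Q)
env.move_l(P(-34.5,132,111),rate=120,f_stop=12);st()
hit=env.move_l(P(-34.5,153,111),rate=20,f_stop=2.2);print(hit);st()
cv2.imwrite("pics/r1_s.png",cv2.resize(viewer.camera("scene")[180:360,240:440],None,fx=4,fy=4,interpolation=cv2.INTER_CUBIC)[:600,:800])
```

```text
wafer S [  1.11100881 -22.79831265] (92.82748413085938, 94.4537124633789)
t 12.36 S [-34.2 131.5] tipz 111.3 F [ 0.1  0.3 -0.1] w 0.6
False
t 13.56 S [-34.5 152.9] tipz 111.0 F [-0.   0.  -0.3] w 0.2
```

View pics/r1_s.png

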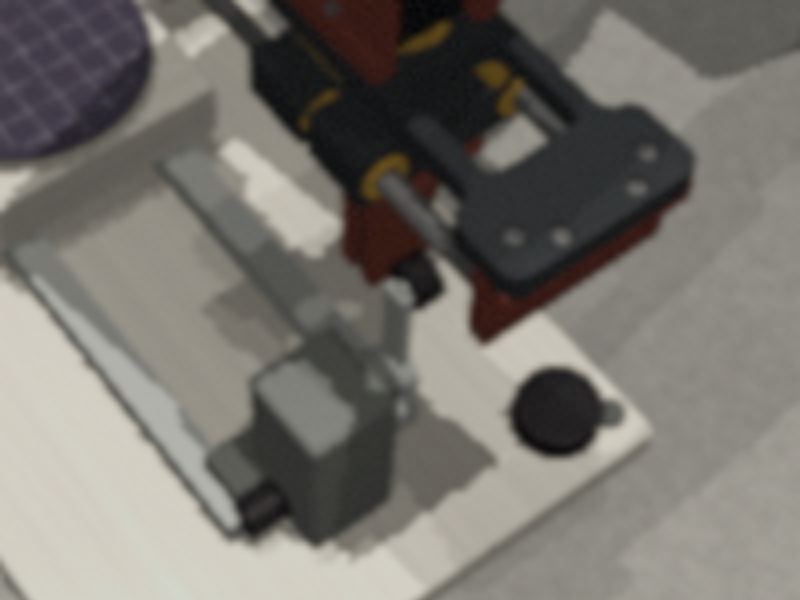

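The wafer moved from 93.7 to −22.8 mm, so the travel is about 0.116, which counts as the far end. The finger, at about (370,270) in the crop, stands just short of the roller at (415,280). I'll step on to first contact.

Run:
```python
from h import *
for y in (154.5,156,157.5,159,160.5):
    env.move_l(P(-34.5,y,111),rate=15);env.hold(.1)
    f=np.mean([ (env.hold(.02),Rs.T@env.read_state()['force'][:2])[1] for _ in range(8)],0)
    print(y,f.round(2))
    if f[1]<-1.5: break
st()
cv2.imwrite("pics/r2_s.png",cv2.resize(viewer.camera("scene")[200:320,280:420],None,fx=5,fy=5,interpolation=cv2.INTER_CUBIC)[:600,:800])
```

```text
154.5 [-0.17 -1.94]
t 14.09 S [-34.5 154.4] tipz 111.0 F [-1.3 -1.6  0.8] w 0.0
```

View pics/r2_s.png

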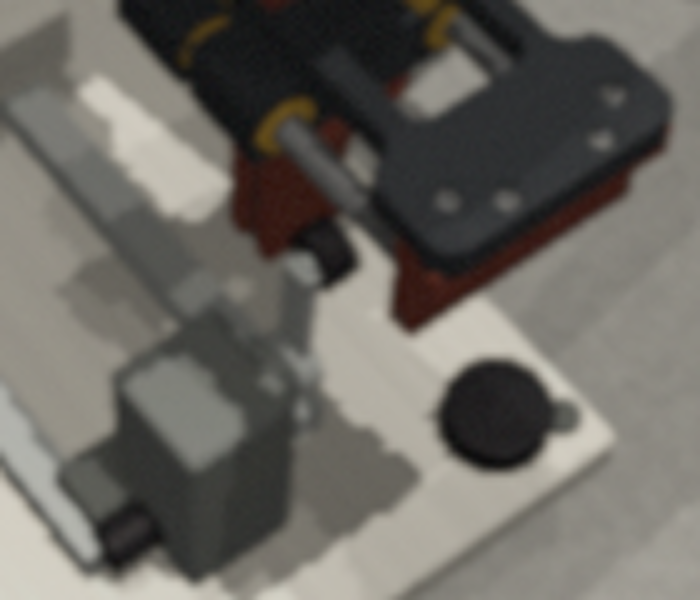

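First contact came at tool y ≈ 154 with −1.9 N, matching the 2 N onset. I'll push 28 mm on; the click is at 23 mm and "forced" begins at 36 mm.

Run:
```python
from h import *
def F():
    return np.mean([(env.hold(.02),Rs.T@env.read_state()['force'][:2])[1] for _ in range(6)],0).round(2)
env.move_l(P(-34.5,172,109.5),rate=25);print(F())
env.move_l(P(-34.5,178,108.5),rate=20);print(F())
env.move_l(P(-34.5,182,108),rate=15);print(F());st()
cv2.imwrite("pics/r3_s.png",cv2.resize(viewer.camera("scene")[200:320,280:420],None,fx=5,fy=5,interpolation=cv2.INTER_CUBIC)[:600,:800])
```

```text
[ 1.42 -3.95]
[ 1.77 -5.83]
[ 1.25 -7.27]
t 16.16 S [-35.1 181.3] tipz 107.3 F [ 1.5 -7.7 -4. ] w 0.3
```

View pics/r3_s.png

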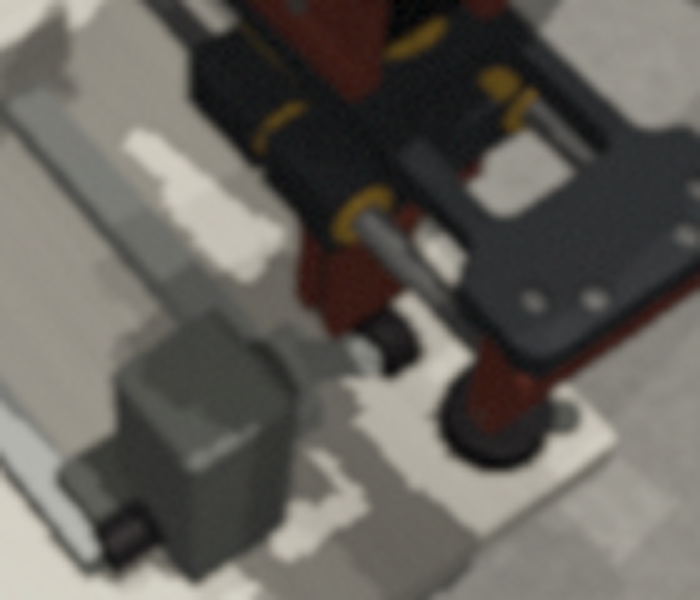

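Run:
```python
from h import *
for t in (0,.4,.5,.6,.7,.8,.9,1.0): print(t,(proj("scene",[*S(-34.5,172+48*np.sin(t)),72+48*np.cos(t)])-[280,200])*5)
```

```text
0 [323. 249.]
0.4 [368. 307.]
0.5 [378. 323.]
0.6 [387.5 339. ]
0.7 [396.  355.5]
0.8 [404.  371.5]
0.9 [411. 387.]
1.0 [416.5 402.5]
```

The roller is at about (386,341) in the crop. The projected arm angles put that at θ ≈ 0.6, past the click at 0.50 and well below 0.85. Now I'll back off so the arm springs back.

Run:
```python
from h import *
env.move_l(P(-34.5,135,111),rate=50);st()
cv2.imwrite("pics/r4_s.png",cv2.resize(viewer.camera("scene")[200:320,280:420],None,fx=5,fy=5,interpolation=cv2.INTER_CUBIC)[:600,:800])
env.move_l(P(-34.5,135,180),rate=150);st()
env.reach(P(-85,-42.5,160),Q);set_gripper(50);st()
cv2.imwrite("pics/r5_w.png",viewer.camera("wrist"));
im=viewer.camera("scene");cv2.imwrite("pics/r5_s.png",im)
```

```text
t 17.3 S [-34.5 135.2] tipz 111.0 F [-0.2 -0.4 -0.2] w 0.7
t 17.96 S [-34.9 135.1] tipz 179.7 F [-0.5 -0.5  0.4] w 0.3
t 19.62 S [-85.  -42.5] tipz 160.0 F [-0.  -0.4 -0.8] w 50.1
```

View pics/r4_s.png

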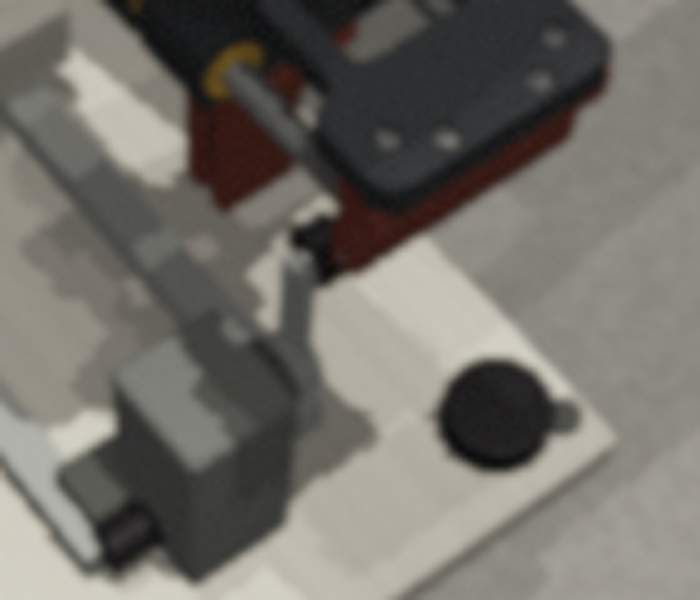

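View pics/r5_w.png

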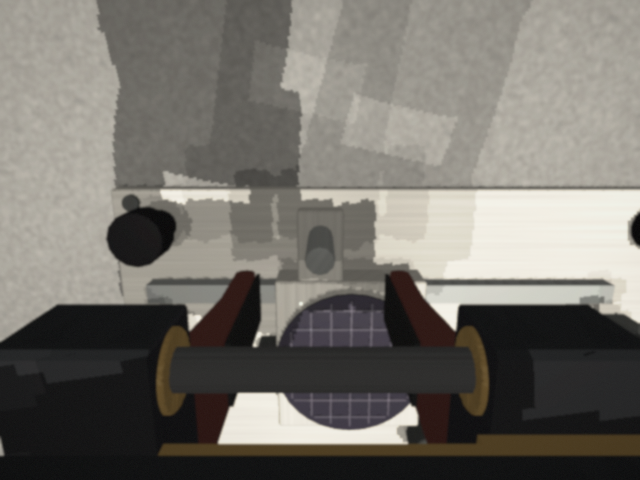

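The arm is upright again, with the roller at about (318,247) in the crop. The post at (320,255) in the wrist view is centred between the fingers. Next I'll cage the post and bring the carriage home.

Run:
```python
from h import *
print(env.move_l(P(-85,-42.5,82),rate=80,f_stop=15));st()
set_gripper(22)
print(env.move_l(P(-85,66,82),rate=45,f_stop=15));st()
h=env.move_l(P(-85,82,82),rate=15,f_stop=10);print(h);st()
x,y=toS(env.read_state()['tool_pos'])
env.move_l(P(-85,y-3,82),rate=20);st()
set_gripper(50);env.move_l(P(-85,y-3,170),rate=120)
env.reach(P(-200,0,260),Q);st()
im=viewer.camera("scene");cv2.imwrite("pics/end_s.png",im);cv2.imwrite("pics/end_t.png",viewer.camera("top"))
im=im.astype(int);g=im.mean(2)
m=((im[...,0]-im[...,1]>8)&(g<110)).astype(np.uint8)*255;m[:110]=0;m[:,:120]=0;m[:,420:]=0;m[390:]=0
m=cv2.morphologyEx(m,cv2.MORPH_CLOSE,np.ones((7,7)))
c=max(cv2.findContours(m,cv2.RETR_EXTERNAL,cv2.CHAIN_APPROX_NONE)[0],key=cv2.contourArea)[:,0]
e=cv2.fitEllipse(plane("scene",c,68)[:,:2].astype(np.float32));print("wafer S",toS(e[0]),e[1])
```

```text
False
t 20.85 S [-84.6 -42.6] tipz 82.4 F [ 0.1  0.4 -1.1] w 50.4
False
t 24.04 S [-85.  66.] tipz 82.0 F [ 0.9 -1.6 -0.3] w 22.3
True
t 24.79 S [-85.   76.7] tipz 81.9 F [ 0.7 -3.5  3.3] w 22.1
t 25.08 S [-85.2  73.8] tipz 81.9 F [-0.5 -0.7 -0.8] w 22.1
t 27.29 S [-1.995e+02  1.000e-01] tipz 259.6 F [-0.4 -0.4  0.2] w 49.9
wafer S [ 1.03395289 94.2792695 ] (93.31006622314453, 94.14115142822266)
```

View pics/end_s.png

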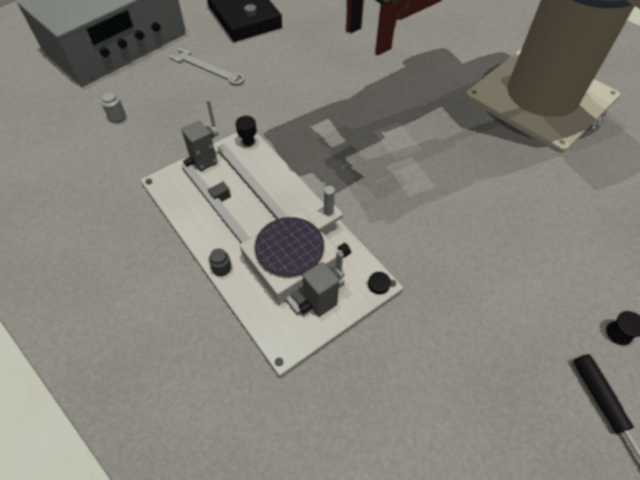

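View pics/end_t.png

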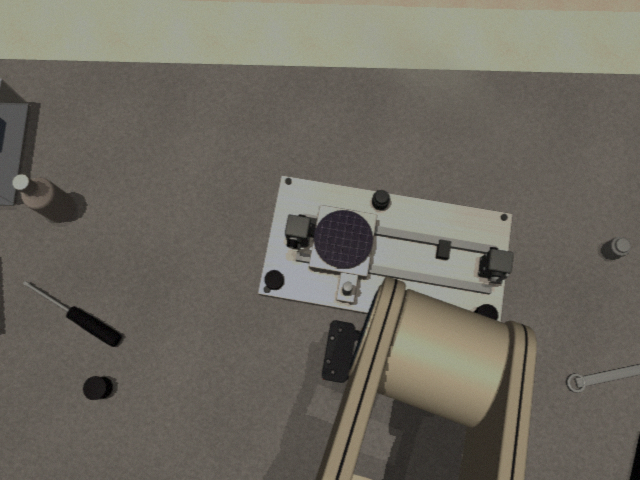

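The end views match the start: the carriage is home with the wafer at (290,247) in the scene view. The roller and the loose parts are unmoved, and the arm is clear.

```bash
python3 -c "
from h import *
workorder.sign_off();st()"
```

```text
the job is handed in; nothing more can be done
the job is handed in; nothing more can be done
```

The switch test is done and handed in, at about 27 s on the robot's clock. I have no direct readout of the click; the evidence for it is the arm angle seen in the camera.

- **Carriage out:** I caged the thumb post loosely between the fingers and eased the carriage to about 0.116 m of travel, measured from the wafer's position (0.105 counts as the far end).
- **Switch:** With the fingers shut, I pushed the roller about 28 mm. The image gave an arm angle of about 0.6 rad, past the click at 0.50 and below 0.85. After I backed off, the arm stood upright again.
- **Carriage home:** I pushed until the tool felt the stop. The wafer then measured y = 94.3 mm, against 94 mm nominal and 93.7 mm at the start.
- **Other parts:** In the final pictures the objective, dust cap, eyepiece and rod switch look unmoved, and the arm is clear of everything. The eyepiece is partly hidden in the top view but clear in the scene view.

**One disagreement:** the push force near the end read about 7 N, more than the roughly 4 N quoted for the click. It rose smoothly, and the image and the finger position agreed on the angle. I put it down to the extra travel, friction and the downward component of the push.

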